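# Load a fresh cell into the spring-loaded test cradle

### The job

Take the green (fresh) cell from the blue rest and load it into the test cradle: flat end gently against the coil spring, push the spring in, roll the button end down past the yellow retaining lip, and ease the cell forward until it lies level and fully home under the lip. Do not force anything (keep the push on the cradle below 24 N; the spring itself needs at most about 12 N) and do not let the cell snap forward. Leave the red cell, the jar and the tape roll where they are.

Things in the scene. Friction and masses are not known exactly. Their poses are not given: they have to be found in the camera images.
- fresh_cell: Green button-top cell, a cylinder 18.4 mm in diameter and 65 mm long plus a steel button (6 mm in diameter, 1.5 mm long), 47 g; it has a white band near the button end. Origin at the centre of the 65 mm body; x runs along its axis towards the button (+) end. Lies level in one of the two slots of the rest with its axis 28 mm above the table.
- fresh_cell_plus (a point): Tip of the green cell's button, 34 mm from its origin along its x.
- rest: Fixed blue rest 90 x 110 mm, plate 4 mm thick; origin at the centre of its underside, on the table. Two parallel slots along its x at y = +32 and -32 mm, each of two V supports (8 mm long, 24 mm wide, 25 mm tall) 25.5 mm either side of the middle: the middle of each cell is free for fingers.
- spent_cell: Red cell of the same shape in the other slot of the rest: leave it alone.
- cradle: Fixed aluminium bed plate, 150 x 70 x 10 mm (x -85 to +65 mm); origin on the table, x from the spring end to the lip end, z up, y = 0 the centre plane. On it the black carriage (with spring, supports, lip) is locked up to 8 mm either way along x from its nominal place: NOT measured, to be found by touch or sight. All heights are above the table.
- seat (a point): Nominal centre of the loaded cell: cradle x = 0, height 46 mm. The cell lies level in two grey, slippery V supports (7 mm long, centred 26.5 mm either side, 24 mm wide, tops at 43 mm); between them fingers are free down to the carriage floor (30 mm wide, top at height 16 mm). Loaded, the button touches the end wall, the spring stays 3 mm pressed and can hold it high unless pushed down.
- lip (a point): Nominal middle of the yellow lip's inner top edge: cradle x = +28.5 mm, height 60.5 mm. The lip is 16 mm wide, 4 mm thick, and reaches 5.5 mm in from the end wall (inner face x = +34 mm). Cheeks, 23 mm apart inside, run x 29 to 40 mm, up to 43 mm. Above the lip a level cell is too high to meet the spring: the cell goes in tilted, button end up by some 35 degrees.
- spring (a point): Nominal tip of the free spring's brass dome (radius 6 mm): cradle x = -29.5 mm, height 46 mm. Yields along -x: 3 N at first touch, 0.8 N more per mm, hard stop at 11.5 mm. With about 8 mm or more of travel the button end can roll down past the lip. Spring cup 21 mm in diameter starts at x = -50 mm; wall behind it, x -62 to -67 mm, up to height 56 mm.
- jar: Amber glass bottle with black cap, 42 mm in diameter, 75 mm tall; origin at the centre of its underside. Leave it alone.
- tape: Roll of blue tape lying flat, 60 mm in outer diameter, 20 mm tall; origin at the centre of its underside. Leave it alone.
Things that resemble listed ones, but are neither listed nor needed, are in the scene too. There is more than one size of the fresh_cell; the one meant has the size given above.

How it is judged:
At the end, for the whole second after the job is handed in: The green cell lies released and at rest in the cradle: axis 44.5 to 47.8 mm high, within 2 mm of the centre plane and 0.05 rad of the cradle's x, its origin within 10.5 mm of the cradle's along x, button towards the lip end (+x) (z of fresh_cell in the frame of cradle between 0.0445 and 0.0478 m and y of fresh_cell in the frame of cradle between -0.002 and 0.002 m and x of fresh_cell in the frame of cradle between -0.0105 and 0.0105 m and angle between the x axis of fresh_cell and the x axis of cradle, either way round below 0.05 rad and x of fresh_cell_plus in the frame of cradle above 0.02 m and linear speed of fresh_cell below 0.01 m/s and angular speed of fresh_cell below 0.2 rad/s); the robot touches nothing.
It fails at once if the green cell is pressed or snapped against the cradle with more than 24 N (contact force between fresh_cell and cradle above 24 N).
It fails at once if the robot itself pushes on the cradle with more than 10 N (contact force between any of the fingers, the arm and cradle above 10 N).
It fails at once if the red cell, the jar or the tape roll is moved by more than 15 mm (distance of any of spent_cell, jar, tape from where it was at the start of the episode above 0.015 m).
It also fails if it takes over 72 s, if anything falls off the work surface, if the arm or the gripper's body presses on something with over 40 N, if the wrist force passes 120 N, or if a joint passes its speed limit or range.

### The arm

A 6-joint arm with a two-finger parallel gripper is mounted at the origin on the work surface. World frame = base frame: x ahead of the robot, y to its left, z up, the work surface at z = 0. Lengths are in m, angles in rad, forces in N, time in s.
With the tool pointing down it reaches from about 0.35 to 1 m from the base axis. Payload 7.1 kg.
Tool frame: the origin (TCP) lies midway between the tips of the shut fingers; the grasp point (between the pads) lies 19 mm behind it; z points along the fingers, y is the line along which they close (so a half turn about z gives the same grasp; the last joint's range is limited). The gripper opens to 85 mm and grips with 20 to 120 N. Pads are 22 mm wide; open, the fingers measure 114 mm over their backs; the gripper's body (76 mm by 85 mm) begins 54 mm behind the grasp point. The pads swing forward as they close: fully open they stand 13 mm farther back than shut.
Start: joints at [1.302, 0.423, 1.63, -0, 1.089, -0.019], TCP at [0.154, 0.606, 0.207] pointing down, gripper open.
Joint ranges: [-3, 3], [-0.9, 2.11], [0.09, 2.58], [-1.31, 4.45], [0.11, 2.69], [-2.54, 2.54]. Speed limits (rad/s): [2.39, 2.39, 3.01, 3.14, 3.14, 3.14].

### API

Orientations are given as a rotation vector (axis times angle).
In Python, from cell import robot, optics gives the robot as it stands.
- The arm moves only by the shell command python3 -m jog 'ROWS'. ROWS is JSON, a list of rows, each an object with "offset": the shift along the tool's x, y, z each as a share of 0.75 m, from -1 to 1, a list of three; "twist": the turn, a rotation vector about the tool's x, y, z each as a share of 180 degrees, from -1 to 1, a list of three; "hand": the gripper command: -1 is shut, 1 is fully open, values between are in proportion. A call has 1 to 20 rows; each row is the pose to reach, as a shift and turn from the pose commanded when the call began, along the tool's axes at that moment, turning the shorter way round; what a row does not reach only later rows make up. A row lasts 1/8 s, in which the tool goes at most 62.5 mm and 10.7 degrees, less where a joint would pass 70% of its speed; a pose out of reach is approached as far as the arm can. A call with a number of a shift or a turn outside -1 to 1 is refused whole. A call with a gripper value outside its range is refused whole. The fingers move at their own pace and stop on an object; the grip force is fixed at half the most. Time passes only in rows, so rows that repeat a pose let the fingers close. It gives the time, the measured TCP pose, the force, the opening and the grip force at its end, in the units of the state.
- robot.sense(): the state, without advancing time (a new reading comes with each control period).
- optics.get_image(name): name is "scene" or "top" or "wrist"; returns a dict with "img" (400x640x3 uint8, red, green, blue), "mtx" (3x3 intrinsics, pixels), "view" (4x4, takes a point from world to camera coordinates). Camera axes: x right, y up, looking along -z (the intrinsics and any distortion apply to the point x, -y, -z); pixel columns grow to the right and rows downward; lengths in m; the calibration is good to about 2 mm. The wrist camera is an equidistant fisheye: a pixel r from the principal point sees the ray r / f radians off the axis. A picture is of the moment at which its call begins. There is no depth.
- robot.close_job(): hands the job in; it is judged then, once.
The state is a dict: "t": time; "joint_positions": joint angles; "dq": joint speeds; "tau": joint torques, N m; "tool_pos": TCP position; "tool_rot": TCP orientation; "wrist_force": force on the tool from outside, world axes, zero at the start; "ft_torque": the same for the moment, N m; "width": finger opening in m; "gripper_force": force on a finger pad.
Only numpy, scipy, OpenCV 4.12 (cv2) and the standard library are available. Lean on these libraries where they do the work, as an engineer would, in place of code of your own. Each camera call takes 0.05 s, during which the arm holds its last target. There are 200 camera calls.

## Working session

There is one attempt and no reset: what is moved stays moved. The work goes in short steps, Python scripts to look and compute and a shell command to move; the robot and the scene stay as the last step left them, time stands still between calls to the robot, and variables do not carry over. Pictures are saved under pics/ and viewed, at most 10 in all, crops included, and the job is handed in when it is done.

```bash
ls; mkdir -p pics; python3 - <<'E'
from cell import robot, optics
import cv2,numpy as np
ims={}
for n in ["scene","top","wrist"]:
    d=optics.get_image(n); cv2.imwrite(f"pics/{n}0.png",d["img"][:,:,::-1]); ims[n]=d
    np.savez(f"{n}0.npz",**d); print(n,d["mtx"].tolist(),d["view"].round(4).tolist(),[k for k in d])
print(robot.sense())
E
```

```text
pics
scene [[373.9921917202855, 0.0, 320.006489409964], [0.0, 373.9921917202855, 202.8874118563341], [0.0, 0.0, 1.0]] [[-0.1756, 0.9843, 0.0193, 0.0702], [-0.5373, -0.1122, 0.8359, 0.2033], [0.8249, 0.1364, 0.5486, -1.2228], [0.0, 0.0, 0.0, 1.0]] ['img', 'mtx', 'view']
top [[426.39140332726845, 0.0, 324.3135718968272], [0.0, 426.39140332726845, 198.43656082871726], [0.0, 0.0, 1.0]] [[0.0008, -0.9991, 0.0421, 0.0083], [0.9975, 0.0038, 0.0712, -0.5125], [-0.0713, 0.0419, 0.9966, -0.7216], [0.0, 0.0, 0.0, 1.0]] ['img', 'mtx', 'view']
wrist [[309.70691628693146, 0.0, 320.363472490978], [0.0, 309.70691628693146, 196.87453943169808], [0.0, 0.0, 1.0]] [[0.2477, 0.9688, -0.0026, -0.6243], [-0.9291, 0.2367, -0.2842, 0.0369], [-0.2747, 0.0728, 0.9588, -0.3798], [0.0, 0.0, 0.0, 1.0]] ['img', 'mtx', 'view']
{'t': 0.15, 'joint_positions': array([ 1.30197653e+00,  4.23711569e-01,  1.63052430e+00,  1.72171208e-05,
        1.08859460e+00, -1.90155525e-02]), 'dq': array([-8.98106024e-05, -2.35322306e-03, -2.31164966e-03,  2.47114290e-03,
       -1.42972356e-03,  5.09847672e-04]), 'tau': array([ 1.49027859e-03, -5.57767045e+01, -2.82017308e+01, -2.49214844e-05,
        4.76005225e-03,  5.38325173e-05]), 'tool_pos': array([0.15436485, 0.60515647, 0.20609152]), 'tool_rot': array([-3.91360514e-01, -3.11692596e+00,  1.92070960e-03]), 'wrist_force': array([-0.35937074,  0.74524819,  0.16713478]), 'ft_torque': array([ 0.04264503, -0.00633967,  0.02280285]), 'gripper_force': 0.0, 'width': 0.08526294796578156}
```

View pics/top0.png

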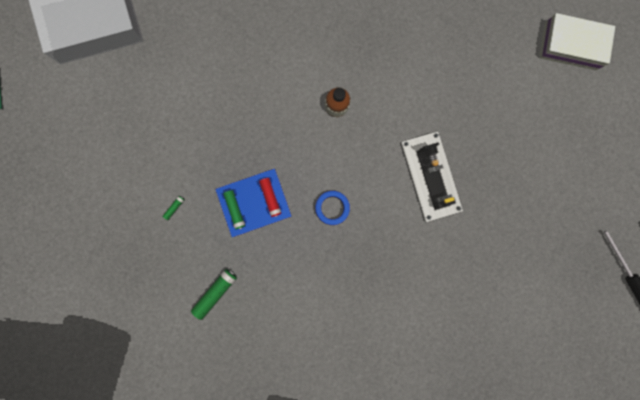

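View pics/scene0.png

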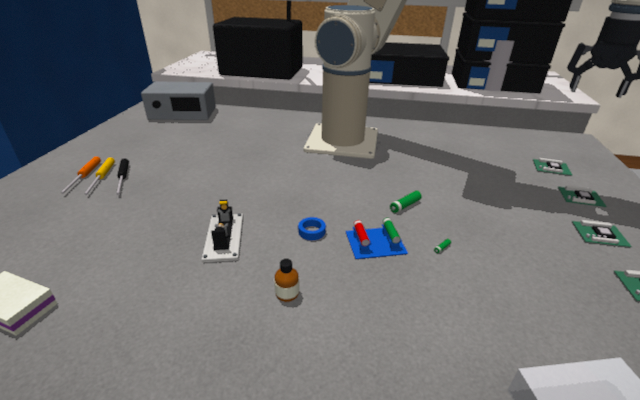

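The top view shows the green cell in the rest at about (233,209) with its button end at the bottom (239,225). The cradle is at (432,177), with the lip (yellow) at (448,200) and the spring at the upper end (434,158). The scene view confirms this layout.

```bash
cat > h.py <<'E'
import numpy as np,cv2
from scipy.spatial.transform import Rotation as R
def ray(d,uv,fish=False):
    K=d["mtx"];V=np.array(d["view"]);x=(uv[0]-K[0,2])/K[0,0];y=(uv[1]-K[1,2])/K[1,1]
    if fish:
        r=np.hypot(x,y);s=np.sin(r)/max(r,1e-9);v=np.array([x*s,-y*s,-np.cos(r)])
    else: v=np.array([x,-y,-1.])
    Rm=V[:3,:3];return -Rm.T@V[:3,3],Rm.T@v
def hit(d,uv,z,fish=False):
    o,v=ray(d,uv,fish);return o+v*(z-o[2])/v[2]
def proj(d,p,fish=False):
    c=d["view"][:3,:3]@p+d["view"][:3,3];v=np.array([c[0],-c[1],-c[2]]);K=d["mtx"]
    if fish:
        r=np.hypot(v[0],v[1]);th=np.arctan2(r,v[2]);q=v[:2]/r*th
    else:q=v[:2]/v[2]
    return q*[K[0,0],K[1,1]]+K[:2,2]
E
python3 - <<'E'
from h import *
d=dict(np.load("top0.npz"));hsv=cv2.cvtColor(d["img"],cv2.COLOR_RGB2HSV)
def blobs(m,box,amin=20):
    k=np.zeros_like(m);x0,y0,x1,y1=box;k[y0:y1,x0:x1]=m[y0:y1,x0:x1]
    c,_=cv2.findContours(k,cv2.RETR_EXTERNAL,cv2.CHAIN_APPROX_NONE);return max(c,key=cv2.contourArea)
def rep(n,c,z):
    b=cv2.boxPoints(cv2.minAreaRect(c));P=np.array([hit(d,p,z) for p in b]);print(n,cv2.contourArea(c),b.round(1).tolist());print("  centre",P.mean(0).round(4),"sides",np.linalg.norm(P[1]-P[0]).round(4),np.linalg.norm(P[2]-P[1]).round(4),"ang",np.degrees(np.arctan2(*(P[1]-P[0])[1::-1])).round(1),np.degrees(np.arctan2(*(P[2]-P[1])[1::-1])).round(1));return P
g=cv2.inRange(hsv,(45,100,30),(85,255,255));bl=cv2.inRange(hsv,(100,150,60),(125,255,255));ye=cv2.inRange(hsv,(20,130,90),(35,255,255));wh=cv2.inRange(hsv,(0,0,150),(180,60,255))
rep("rest",blobs(bl,(200,160,300,245)),.004)
rep("green",blobs(g,(215,180,250,235)),.030)
rep("lip",blobs(ye,(400,130,470,225)),.0605)
rep("plate",blobs(wh,(395,125,470,225)),.010)
br=cv2.inRange(hsv,(5,60,90),(20,200,255));c=blobs(br,(425,150,445,175));print("dome",c.reshape(-1,2).mean(0),hit(d,c.reshape(-1,2).mean(0),.046+.004))
cv2.imwrite("pics/c.png",np.hstack([cv2.resize(d["img"][y:y+100,x:x+80,::-1],None,fx=5,fy=5,interpolation=2) for x,y in((395,125),(212,165))]))
E
```

```text
rest 3013.5 [[215.10000610351562, 189.0], [273.79998779296875, 168.1999969482422], [290.6000061035156, 215.60000610351562], [231.8000030517578, 236.39999389648438]]
  centre [0.5064 0.1343 0.004 ] sides 0.1087 0.0889 ang -69.9 -160.3
green 269.0 [[222.8000030517578, 192.39999389648438], [232.10000610351562, 189.3000030517578], [242.3000030517578, 219.89999389648438], [233.0, 223.0]]
  centre [0.498  0.1652 0.03  ] sides 0.0164 0.0548 ang -71.0 -160.9
lip 28.5 [[444.0, 198.0], [453.0, 198.0], [453.0, 202.0], [444.0, 202.0]]
  centre [ 0.5076 -0.1944  0.0605] sides 0.0151 0.0066 ang -89.8 178.8
plate 3038.0 [[401.20001220703125, 141.39999389648438], [437.70001220703125, 130.10000610351562], [462.6000061035156, 210.60000610351562], [426.1000061035156, 222.0]]
  centre [ 0.5542 -0.1824  0.01  ] sides 0.0697 0.1505 ang -72.3 -163.7
dome [434.94444444 162.55555556] [ 0.57164388 -0.17604441  0.05      ]
```

View pics/c.png

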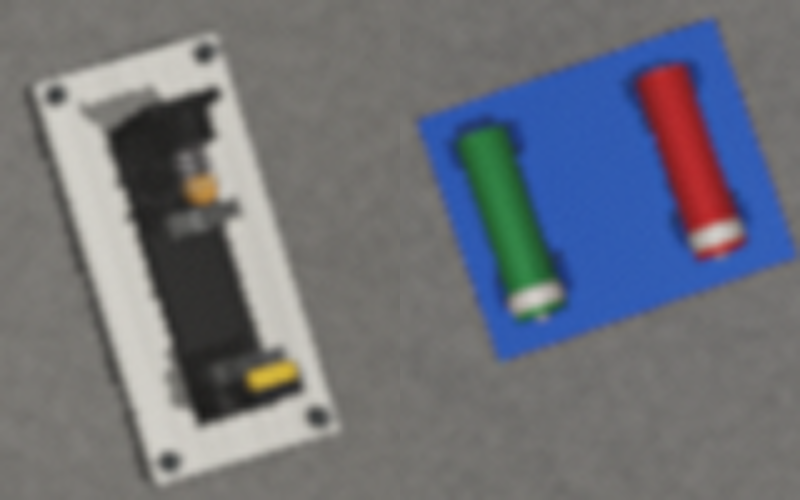

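The crop shows the brass dome at about (435,163), the lip at (449,200), and the green cell's white band and button at the bottom end. The sizes match the specification: rest 109x89 mm, plate 150x70 mm. Next I plan the approach above the rest.

```bash
cat >> h.py <<'E'
RESTYAW,CRYAW=np.radians(-160.1),np.radians(-163.6)
PRE=15.
def toolR(yaw,lean):   # lean deg = cell tilt - PRE ; tool x = -button dir
    b=np.array([np.cos(yaw),np.sin(yaw),0]);k=np.array([0,0,1.]);L=np.cross(k,b)
    return R.from_rotvec(-L*np.radians(lean))*R.from_matrix(np.c_[-b,L,-k])
def cmd(p0,R0,grasp,Rt):
    tcp=grasp+0.019*Rt.apply([0,0,1]);o=R0.inv().apply(tcp-p0)/.75;w=(R0.inv()*Rt).as_rotvec()/np.pi
    return np.round(o,4).tolist(),np.round(w,4).tolist()
def now():
    from cell import robot
    s=robot.sense();return s,np.array(s["tool_pos"]),R.from_rotvec(s["tool_rot"])
E
python3 - <<'E'
from h import *
s,p,r=now()
print(cmd(p,r,np.array([.4955,.1644,.15]),toolR(RESTYAW,-PRE)))
d=dict(np.load("wrist0.npz"));o,_=ray(d,(320,197),True);print("cam in tool",r.inv().apply(o-p),r.inv().as_matrix()@(d["view"][:3,:3].T@[0,0,-1]))
E
```

```text
([-0.5914, -0.4532, 0.0998], [-0.106, 0.0331, 0.804])
cam in tool [ 0.07223275  0.00059954 -0.16689318] [-0.28421585 -0.00142433  0.95875926]
```

```bash
python3 -m jog '[{"offset":[-0.59,-0.453,0.1],"twist":[-0.106,0.033,0.804],"hand":0},{"offset":[-0.59,-0.453,0.1],"twist":[-0.106,0.033,0.804],"hand":0},{"offset":[-0.59,-0.453,0.1],"twist":[-0.106,0.033,0.804],"hand":0},{"offset":[-0.59,-0.453,0.1],"twist":[-0.106,0.033,0.804],"hand":0},{"offset":[-0.59,-0.453,0.1],"twist":[-0.106,0.033,0.804],"hand":0},{"offset":[-0.59,-0.453,0.1],"twist":[-0.106,0.033,0.804],"hand":0},{"offset":[-0.59,-0.453,0.1],"twist":[-0.106,0.033,0.804],"hand":0},{"offset":[-0.59,-0.453,0.1],"twist":[-0.106,0.033,0.804],"hand":0},{"offset":[-0.59,-0.453,0.1],"twist":[-0.106,0.033,0.804],"hand":0},{"offset":[-0.59,-0.453,0.1],"twist":[-0.106,0.033,0.804],"hand":0},{"offset":[-0.59,-0.453,0.1],"twist":[-0.106,0.033,0.804],"hand":0},{"offset":[-0.59,-0.453,0.1],"twist":[-0.106,0.033,0.804],"hand":0},{"offset":[-0.59,-0.453,0.1],"twist":[-0.106,0.033,0.804],"hand":0},{"offset":[-0.59,-0.453,0.1],"twist":[-0.106,0.033,0.804],"hand":0},{"offset":[-0.59,-0.453,0.1],"twist":[-0.106,0.033,0.804],"hand":0},{"offset":[-0.59,-0.453,0.1],"twist":[-0.106,0.033,0.804],"hand":0}]' | tail -5; python3 - <<'E'
from h import *
from cell import optics
s,p,r=now();print(p,s["joint_positions"].round(3),s["width"],r.as_matrix().round(3).tolist())
d=optics.get_image("wrist");np.savez("w1.npz",**d)
hsv=cv2.cvtColor(d["img"],cv2.COLOR_RGB2HSV);g=cv2.inRange(hsv,(45,100,30),(85,255,255))
n,l,st,c=cv2.connectedComponentsWithStats(g)
e=proj(d,np.array([.4955,.1644,.028]),True);print("expected px",e)
for i in range(1,n):
    if st[i,4]>60:
        ct=cv2.findContours((l==i).astype("u1"[0:1]+"int8" if 0 else np.uint8),0,1)[0][0];b=cv2.boxPoints(cv2.minAreaRect(ct))
        P=np.array([hit(d,q,.030,True) for q in b]);print(st[i].tolist(),b.round(1).tolist(),P.mean(0).round(4),np.linalg.norm(P[1]-P[0]).round(4),np.linalg.norm(P[2]-P[1]).round(4),np.degrees(np.arctan2(*(P[1]-P[0])[1::-1])).round(1),np.degrees(np.arctan2(*(P[2]-P[1])[1::-1])).round(1))
cv2.imwrite("pics/w1.png",d["img"][:,:,::-1])
E
```

```text
tool_pos: [0.4993, 0.167, 0.1317]
tool_rot: [-3.023, -0.534, -0.399]
wrist_force: [0.2, -0.2, -0.2]
width: 0.043
gripper_force: 0.0
[0.4992652  0.16700982 0.13169793] [0.29  0.296 2.086 0.033 0.498 1.485] 0.043008944526868265 [[0.907, 0.342, 0.243], [0.331, -0.94, 0.089], [0.259, -0.001, -0.966]]
expected px [321.94934459 222.65246143]
[63, 0, 35, 7, 69] [[62.70000076293945, 3.5999999046325684], [96.9000015258789, -0.5], [97.30000305175781, 2.5999999046325684], [63.099998474121094, 6.699999809265137]] [0.6548 0.5781 0.03  ] 0.0801 0.0065 -83.7 -135.9
[18, 54, 42, 50, 587] [[17.299999237060547, 96.0999984741211], [33.20000076293945, 48.400001525878906], [59.0, 57.0], [43.099998474121094, 104.69999694824219]] [0.5405 0.6006 0.03  ] 0.0739 0.0813 4.9 -93.4
[0, 151, 33, 63, 569] [[-3.799999952316284, 208.0], [6.5, 150.60000610351562], [34.599998474121094, 155.60000610351562], [24.299999237060547, 213.0]] [0.3897 0.5848 0.03  ] 0.0905 0.0825 -1.7 -79.2
[204, 171, 34, 28, 382] [[201.89999389648438, 190.60000610351562], [231.3000030517578, 170.10000610351562], [237.5, 178.89999389648438], [
[... 288 characters left out ...]
69482422], [16.200000762939453, 296.70001220703125], [3.200000047683716, 297.6000061035156]] [0.2484 0.5786 0.03  ] 0.0448 0.0805 -63.3 -170.6
[271, 309, 15, 21, 122] [[269.8999938964844, 311.0], [277.0, 307.70001220703125], [286.1000061035156, 327.6000061035156], [278.8999938964844, 330.79998779296875]] [0.3904 0.1718 0.03  ] 0.0081 0.023 -42.3 -139.2
[208, 334, 20, 26, 358] [[205.0, 341.1000061035156], [224.89999389648438, 333.70001220703125], [232.5, 353.8999938964844], [212.60000610351562, 361.3999938964844]] [0.3321 0.22   0.03  ] 0.0262 0.0249 -43.7 -146.3
[13, 340, 11, 32, 156] [[13.0, 371.0], [13.0, 340.0], [23.0, 340.0], [23.0, 371.0]] [0.091  0.5608 0.03  ] 0.088 0.0391 -10.0 -54.8
```

View pics/w1.png

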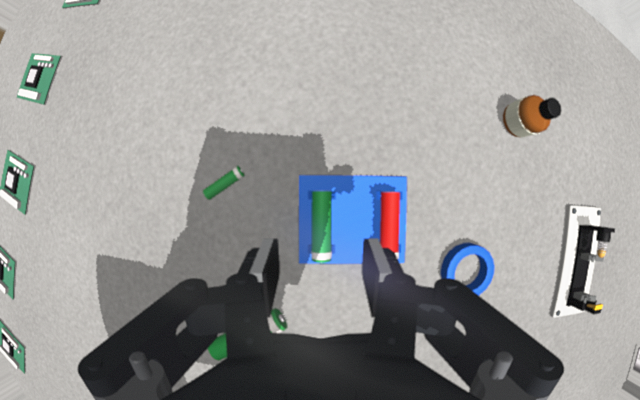

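The wrist view shows the green cell at (321,222), upright in the image between the fingers, with its band toward the fingers. The measured yaw (−159.8°) and centre agree with the first measurement. Next comes the descent.

```bash
python3 - <<'E'
from h import *
s,p,r=now()
for z in(.06,.028): print(cmd(p,r,np.array([.4928,.1637,z]),toolR(RESTYAW,-PRE)))
E
```

```text
([-0.0342, 0.0012, 0.1152], [-0.0003, -0.0002, 0.0005])
([-0.0452, 0.0012, 0.1564], [-0.0003, -0.0002, 0.0005])
```

```bash
python3 -m jog '[{"offset":[-0.016,0.001,0.05],"twist":[0,0,0],"hand":0},{"offset":[-0.034,0.001,0.115],"twist":[0,0,0],"hand":0},{"offset":[-0.038,0.001,0.13],"twist":[0,0,0],"hand":0},{"offset":[-0.042,0.001,0.145],"twist":[0,0,0],"hand":0},{"offset":[-0.045,0.001,0.156],"twist":[0,0,0],"hand":0},{"offset":[-0.045,0.001,0.156],"twist":[0,0,0],"hand":0}]'; python3 -m jog '[{"offset":[0,0,0],"twist":[0,0,0],"hand":-1},{"offset":[0,0,0],"twist":[0,0,0],"hand":-1},{"offset":[0,0,0],"twist":[0,0,0],"hand":-1},{"offset":[0,0,0],"twist":[0,0,0],"hand":-1},{"offset":[0,0,0],"twist":[0,0,0],"hand":-1},{"offset":[0,0,0],"twist":[0,0,0],"hand":-1}]';python3 - <<'E'
from h import *
from cell import optics
s,p,r=now();print(s["t"],p-.019*r.as_matrix()[:,2],s["width"])
d=optics.get_image("wrist");np.savez("w2.npz",**d);cv2.imwrite("pics/w2.png",cv2.resize(d["img"][160:300,240:440,::-1],None,fx=3,fy=3))
E
```

```text
t: 2.95
tool_pos: [0.4978, 0.1657, 0.0104]
tool_rot: [-3.023, -0.53, -0.4]
wrist_force: [-0.6, -0.8, -0.2]
width: 0.043
gripper_force: 0.0
t: 3.7
tool_pos: [0.4999, 0.1657, 0.0135]
tool_rot: [-3.022, -0.53, -0.41]
wrist_force: [-7.7, -10.5, 41.2]
width: -0.0003
gripper_force: 20.3
3.7 [0.4951791  0.16395895 0.03181231] -0.0003193758183324253
```

View pics/w2.png

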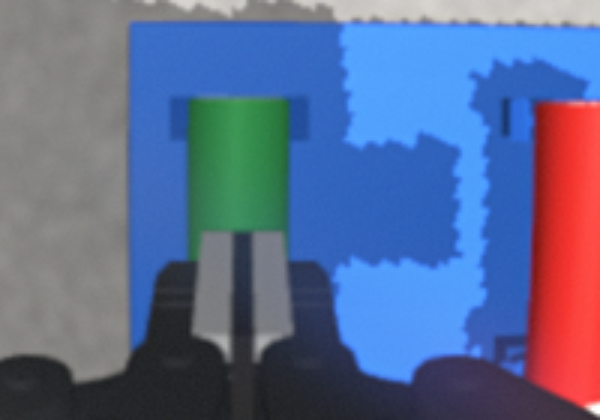

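The fingers shut fully (width 0) with 41 N upward on the tool, so the cell isn't between the pads. I'll check with the scene camera before doing anything else.

```bash
python3 - <<'E'
from h import *
from cell import optics
s,p,r=now()
d=dict(np.load("w2.npz"))
f=lambda q:((proj(d,q,True)-[240,160])*3).round(0)
print("tcp",f(p),"grasp",f(p-.019*r.as_matrix()[:,2]),"cell axis flat end",f(np.array([.5234,.1747,.028])),"cell centre top",f(np.array([.4928,.1637,.037])))
d=optics.get_image("scene");c=proj(d,np.array([.4928,.1637,.03])).astype(int);print(c)
a=optics.get_image("top");e=proj(a,np.array([.4928,.1637,.03])).astype(int)
cv2.imwrite("pics/s2.png",np.hstack([cv2.resize(x["img"][q[1]-40:q[1]+40,q[0]-40:q[0]+40,::-1],(400,400),interpolation=2) for x,q in((d,c),(a,e))]))
E
```

```text
tcp [242. 224.] grasp [243. 267.] cell axis flat end [240.  96.] cell centre top [240. 286.]
[389 229]
```

View pics/s2.png

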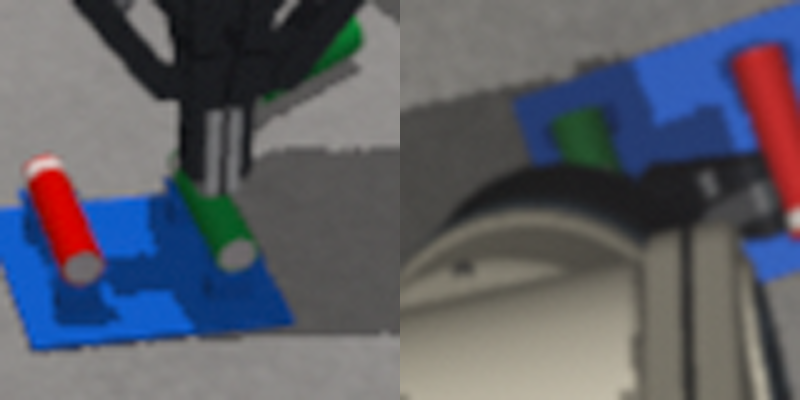

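The crop shows the shut fingers ending at about (222,190), with the cell seemingly in front of or below them. I'll compare that with where the TCP should project.

```bash
python3 - <<'E'
from h import *
from cell import optics
s,p,r=now();print(s["wrist_force"],s["joint_positions"].round(3))
d=optics.get_image("scene");f=lambda q:((proj(d,np.array(q))-[349,189])*5).round(0)
z=r.as_matrix()[:,2]
for k in(0,.01,.019,.03):print(k,f(p-k*z))
b=np.array([np.cos(RESTYAW),np.sin(RESTYAW),0]);c=np.array([.4928,.1637,.028])
print("flat",f(c-b*.0325),"button",f(c+b*.0325),"centre top",f(c+[0,0,.0092]))
w=dict(np.load("w2.npz"));print(proj(w,p-0*z,True))
t=dict(np.load("top0.npz"))
# two-view flat end: scene flat px
print("scene flat px", 349+235/5,189+255/5, hit(d,(349+235/5,189+255/5),.028))
cv2.imwrite("pics/s3.png",cv2.resize(d["img"][175:255,345:445,::-1],None,fx=8,fy=8,interpolation=cv2.INTER_CUBIC)[:600])
E
```

```text
[ -8.58136753 -10.653682    40.22172871] [0.288 0.541 2.132 0.08  0.2   1.435]
0 [204. 243.]
0.01 [205. 221.]
0.019 [206. 201.]
0.03 [207. 176.]
flat [230. 254.] button [180. 159.] centre top [207. 187.]
[320.82818696 234.85385359]
scene flat px 396.0 240.0 [0.52379191 0.17665159 0.028     ]
```

View pics/s3.png

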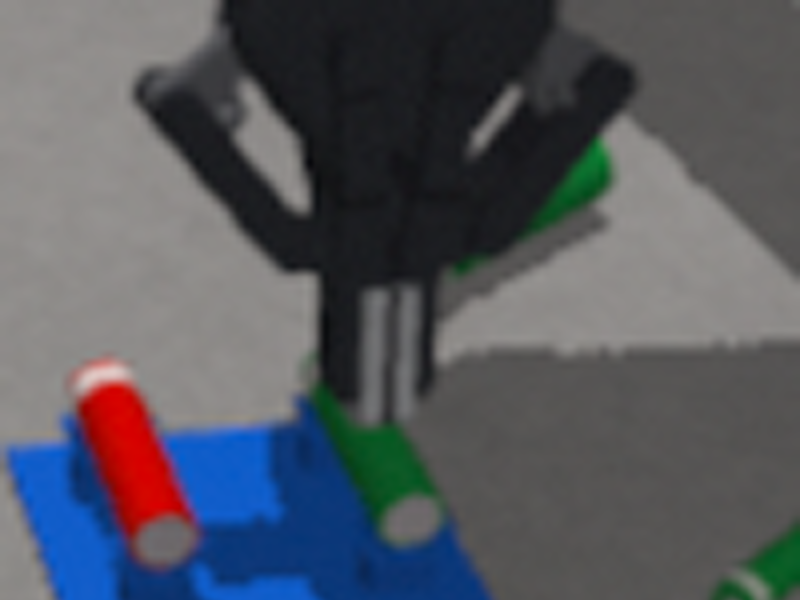

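The finger tips seen in both views sit about 24 mm behind the reported TCP and rest on top of the cell, which hasn't moved. I'll retreat and check where the tips are in free air.

```bash
python3 -m jog '[{"offset":[0,0,-0.01],"twist":[0,0,0],"hand":-1},{"offset":[0,0,-0.04],"twist":[0,0,0],"hand":-1},{"offset":[0,0,-0.09],"twist":[0,0,0],"hand":-1},{"offset":[0,0,-0.09],"twist":[0,0,0],"hand":-1},{"offset":[0,0,-0.09],"twist":[0,0,0],"hand":-1}]';python3 - <<'E'
from h import *
from cell import optics
s,p,r=now();M=r.as_matrix();z=M[:,2]
d=optics.get_image("scene");w=optics.get_image("wrist");np.savez("w3.npz",**w)
c=proj(d,p).astype(int)-[50,55];f=lambda q:((proj(d,np.array(q))-c)*5).round(0)
g=lambda q:((proj(w,np.array(q),True)-[260,180])*4).round(0)
for k in(0,.019,.03):print(k,"scene",f(p-k*z),f(p-k*z+.011*M[:,0]),"wrist",g(p-k*z),g(p-k*z+.011*M[:,0]),g(p-k*z-.011*M[:,0]))
a=cv2.resize(d["img"][c[1]:c[1]+80,c[0]:c[0]+80,::-1],(400,400),interpolation=2);b=cv2.resize(w["img"][180:280,260:360,::-1],(400,400),interpolation=2)
cv2.imwrite("pics/s4.png",np.hstack([a,b]))
h=cv2.cvtColor(dict(np.load("w2.npz"))["img"],cv2.COLOR_RGB2HSV)
E
```

```text
t: 4.53
tool_pos: [0.481, 0.1597, 0.0752]
tool_rot: [-3.023, -0.53, -0.4]
wrist_force: [-0.2, -0.2, 0.4]
width: -0.0003
gripper_force: 0.0
0 scene [254. 279.] [263. 288.] wrist [243. 218.] [243. 147.] [243. 285.]
0.019 scene [255. 235.] [265. 243.] wrist [244. 275.] [244. 199.] [244. 347.]
0.03 scene [256. 209.] [266. 217.] wrist [244. 314.] [244. 234.] [244. 390.]
```

View pics/s4.png

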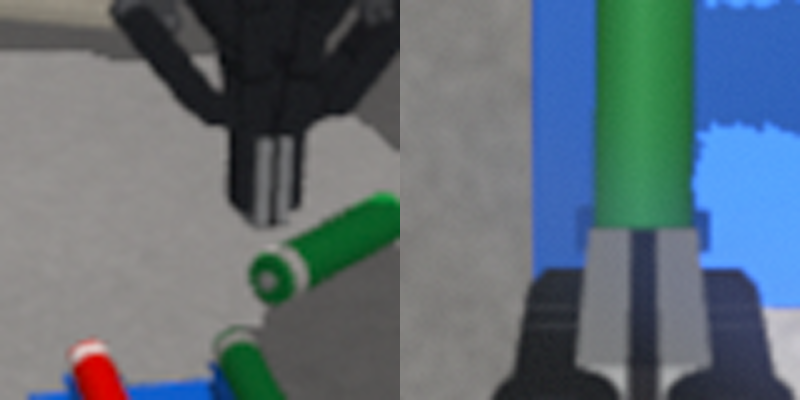

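The tips appear at (278,225) in the scene crop and (645,230) in the wrist crop. Both put the true tips about 27 mm behind the reported TCP, and the stop on the cell top gives 27 mm as well. So the grasp point is 46 mm behind the reported TCP, and I'll correct for that.

```bash
sed -i 's/grasp+0.019/grasp+0.046/' h.py; python3 - <<'E'
from h import *
s,p,r=now()
for z in(.06,.028): print(cmd(p,r,np.array([.4928,.1637,z]),toolR(RESTYAW,-PRE)))
E
```

```text
([0.0117, 0.0004, 0.0843], [-0.0003, 0.0002, -0.0001])
([0.0007, 0.0005, 0.1255], [-0.0003, 0.0002, -0.0001])
```

```bash
python3 -m jog '[{"offset":[0.012,0,0],"twist":[0,0,0],"hand":0},{"offset":[0.012,0,0],"twist":[0,0,0],"hand":0},{"offset":[0.012,0,0],"twist":[0,0,0],"hand":0},{"offset":[0.012,0,0],"twist":[0,0,0],"hand":0},{"offset":[0.012,0,0.04],"twist":[0,0,0],"hand":0},{"offset":[0.011,0,0.084],"twist":[0,0,0],"hand":0},{"offset":[0.006,0,0.105],"twist":[0,0,0],"hand":0},{"offset":[0.001,0,0.1255],"twist":[0,0,0],"hand":0},{"offset":[0.001,0,0.1255],"twist":[0,0,0],"hand":0}]'; python3 -m jog '[{"offset":[0,0,0],"twist":[0,0,0],"hand":-1},{"offset":[0,0,0],"twist":[0,0,0],"hand":-1},{"offset":[0,0,0],"twist":[0,0,0],"hand":-1},{"offset":[0,0,0],"twist":[0,0,0],"hand":-1},{"offset":[0,0,0],"twist":[0,0,0],"hand":-1},{"offset":[0,0,0],"twist":[0,0,0],"hand":-1}]'
```

```text
t: 5.75
tool_pos: [0.5036, 0.168, -0.0164]
tool_rot: [-3.024, -0.53, -0.396]
wrist_force: [-0.5, 1.1, 0.8]
width: 0.0429
gripper_force: 0.0
t: 6.5
tool_pos: [0.505, 0.1683, -0.0148]
tool_rot: [-3.023, -0.53, -0.401]
wrist_force: [-1.2, -1.5, 7.0]
width: 0.0169
gripper_force: 58.7
```

```bash
python3 - <<'E'
from h import *
from cell import optics
s,p,r=now();w=optics.get_image("wrist");np.savez("w4.npz",**w)
h=cv2.cvtColor(w["img"],cv2.COLOR_RGB2HSV);g=cv2.inRange(h,(45,100,30),(85,255,255));n,l,st,c=cv2.connectedComponentsWithStats(g[:260,280:360])
i=1+np.argmax(st[1:,4]);print(st[i]);x,y,ww,hh=st[i,:4];ft=hit(w,(280+x+ww/2,y),.0372,True);print("flat top",ft,"width",np.linalg.norm(hit(w,(280+x,y+5),.03,True)-hit(w,(280+x+ww,y+5),.03,True)))
b=np.array([np.cos(RESTYAW),np.sin(RESTYAW),0]);o=ft-[0,0,.0092]+.0325*b
print("centre est",o,"cell origin in tool",r.inv().apply(o-p),"b in tool",r.inv().apply(b))
c0=np.array([.5446,-.1852,0]);bc=np.array([np.cos(CRYAW),np.sin(CRYAW),0])
g=np.array([.4928,.1637,.0])
print(cmd(p,r,g+[0,0,.15],toolR(RESTYAW,-PRE)))
print(cmd(p,r,c0+.065*bc+[0,0,.17],toolR(CRYAW,-PRE)))
E
```

```text
[  21  206   40   54 2087]
flat top [0.52366938 0.175081   0.0372    ] width 0.017545039272657457
centre est [0.49311002 0.16401867 0.028     ] cell origin in tool [-1.04000961e-03 -1.68162828e-05 -4.45749609e-02] b in tool [-9.65402254e-01  6.51517461e-05 -2.60765189e-01]
([0.0404, 0.0002, -0.1553], [-0.0002, -0.0006, -0.0001])
([-0.1262, 0.4568, -0.2283], [-0.0053, -0.0006, 0.0187])
```

```bash
python3 -m jog '[{"offset":[0.008,0,-0.03],"twist":[0,0,0],"hand":-1},{"offset":[0.024,0,-0.09],"twist":[0,0,0],"hand":-1},{"offset":[0.04,0,-0.155],"twist":[0,0,0],"hand":-1},{"offset":[-0.02,0.08,-0.21],"twist":[0,0,0.01],"hand":-1},{"offset":[-0.126,0.457,-0.228],"twist":[-0.005,0,0.019],"hand":-1},{"offset":[-0.126,0.457,-0.228],"twist":[-0.005,0,0.019],"hand":-1},{"offset":[-0.126,0.457,-0.228],"twist":[-0.005,0,0.019],"hand":-1},{"offset":[-0.126,0.457,-0.228],"twist":[-0.005,0,0.019],"hand":-1},{"offset":[-0.126,0.457,-0.228],"twist":[-0.005,0,0.019],"hand":-1},{"offset":[-0.126,0.457,-0.228],"twist":[-0.005,0,0.019],"hand":-1},{"offset":[-0.126,0.457,-0.228],"twist":[-0.005,0,0.019],"hand":-1},{"offset":[-0.126,0.457,-0.228],"twist":[-0.005,0,0.019],"hand":-1},{"offset":[-0.126,0.457,-0.228],"twist":[-0.005,0,0.019],"hand":-1}]'; python3 - <<'E'
from h import *
from cell import optics
s,p,r=now();print(p,s["joint_positions"].round(2))
w=optics.get_image("wrist");np.savez("w5.npz",**w)
c0=np.array([.5446,-.1852,0]);b=np.array([np.cos(CRYAW),np.sin(CRYAW),0])
c=proj(w,c0+[0,0,.03],True).astype(int);x0,y0=c-[90,75];x0=max(x0,0);y0=max(y0,0);print("crop",x0,y0)
for n,x,z in(("lip",.03,.0605),("dome",-.0295,.046),("org",0,.016)):print(n,(proj(w,c0+b*x+[0,0,z],True)-[x0,y0])*4)
cv2.imwrite("pics/w5.png",cv2.resize(w["img"][y0:y0+150,x0:x0+200,::-1],None,fx=4,fy=4,interpolation=2))
E
```

```text
t: 8.18
tool_pos: [0.4937, -0.1989, 0.1248]
tool_rot: [-3.045, -0.441, -0.401]
wrist_force: [-0.1, -0.2, -0.3]
width: 0.017
gripper_force: 58.8
[ 0.49370791 -0.19889918  0.1247863 ] [-0.52  0.34  2.03  0.34  0.61  0.5 ]
crop 232 84
lip [361.53457698 439.99742484]
dome [361.35263108 157.72175883]
org [360.60115012 307.91119167]
```

View pics/w5.png

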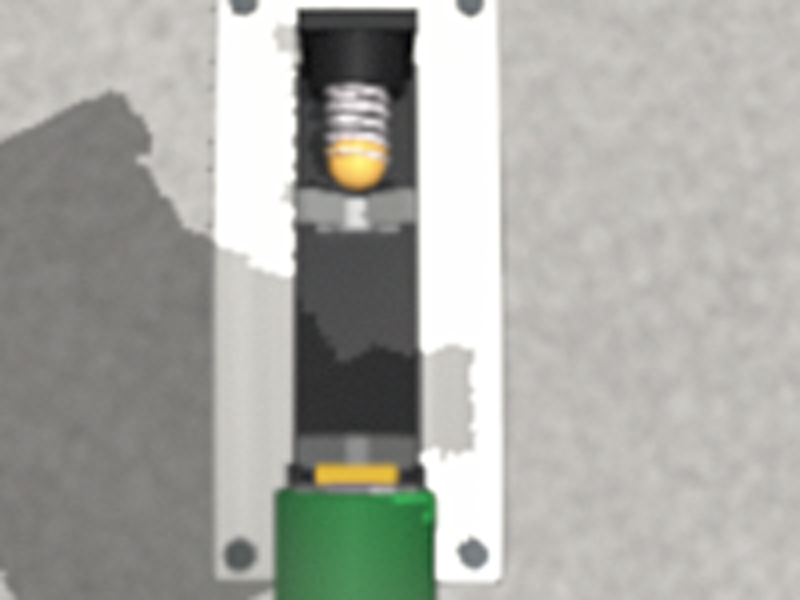

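The wrist view shows the dome tip at crop (358,190), the lip's inner edge at (357,463), the plate's lower edge at y≈580, and the screw columns centred at 357.

```bash
python3 - <<'E'
from h import *
w=dict(np.load("w5.npz"));c0=np.array([.5446,-.1852,0]);b=np.array([np.cos(CRYAW),np.sin(CRYAW),0]);L=np.array([-b[1],b[0],0])
for n,u,v,z in(("dome",358,190,.046),("lip in",357,463,.0605),("lip out",357,486,.0605),("plate end L",216,581,.01),("plate end R",502,581,.01),("scr",243,2,.01),("scr",470,2,.01),("scr",240,553,.01),("scr",473,553,.01),("V1 near",358,190,.043),("V1 top L",310,190,.043),("V1 bot L",310,229,.043)):
    q=hit(w,(232+u/4,84+v/4),z,True)-c0;print(n,(1e3*np.array([q@b,q@L])).round(1))
E
```

```text
dome [-22.5  -0.7]
lip in [34.5 -0.9]
lip out [39.1 -0.9]
plate end L [ 64.9 -34.7]
plate end R [64.9 34.2]
scr [-77.4 -29.1]
scr [-77.5  27.1]
scr [ 58.1 -28.8]
scr [58.1 27.1]
V1 near [-23.   -0.7]
V1 top L [-23.1 -10.9]
V1 bot L [-14.6 -10.9]
```

The dome tip is at x = −22.5 and the lip's inner edge at +34.5, so the carriage offset is about +6.5 mm. The centre plane is about −0.7 mm lateral. Next I plan the insertion waypoints and check clearances.

```bash
cat >> h.py <<'E'
B=np.array([np.cos(CRYAW),np.sin(CRYAW),0]);LL=np.array([-B[1],B[0],0])
S0=np.array([.5446,-.1852,0])+.0065*B-.0007*LL   # carriage origin
TC=np.array([-.00104,0,-.0446])                  # cell origin in tool
def pose(xf,zf,th,c=0):   # flat-face centre (mm, carriage frame), tilt deg -> tcp, R
    t=np.radians(th);q=S0+B*((xf+c)*1e-3+.0325*np.cos(t))+np.array([0,0,zf*1e-3+.0325*np.sin(t)])
    Rt=toolR(CRYAW,th-PRE);return q-Rt.apply(TC),Rt
def rows(p0,R0,wps):
    for w in wps:
        q,Rt=pose(*w);print(w,np.round(R0.inv().apply(q-p0)/.75,4).tolist(),np.round((R0.inv()*Rt).as_rotvec()/np.pi,4).tolist())
def cellstate(p,r):
    o=p+r.apply(TC);bt=r.apply([-np.cos(np.radians(PRE)),0,-np.sin(np.radians(PRE))]);f=o-.0325*bt-S0
    return [round(1e3*f@B,2),round(1e3*f@LL,2),round(1e3*f[2],2),round(np.degrees(np.arcsin(bt[2])),2)]
E
python3 - <<'E'
from h import *
s,p,r=now();print(cellstate(p,r))
rows(p,r,[(-12,110,35),(-16,80,35),(-20,49.5,35)])
# clearance past lip, s = compression
for sc in(8.5,9.5):
  for th in range(35,-1,-5):
    t=np.radians(th);zf=46.3+2.7*th/35;n=np.array([np.cos(t),np.sin(t)]);m=np.array([-n[1],n[0]])
    cp=np.array([-35.5-sc,46])+6*n;xf=cp[0]-(zf-cp[1])*m[0]/m[1] 
    f=np.array([xf,zf]);a=np.linspace(0,1,400)[:,None]
    e=[f+65*n+m*9.2*(2*a-1),f+65*n+1.5*n+m*3*(2*a-1),f+66.5*n*a-0*m+9.2*m,f+65*n*a-9.2*m];P=np.vstack(e);k=(P[:,1]>56)&(P[:,1]<61);print(sc,th,f.round(2),"max x at lip height",P[k,0].max().round(2) if k.any() else None,"top z beyond 28",P[P[:,0]>28,1].min().round(1) if (P[:,0]>28).any() else None)
E
```

```text
[np.float64(26.22), np.float64(-0.31), np.float64(167.66), np.float64(-0.03)]
(-12, 110, 35) [0.0089, 0.0005, 0.0555] [-0.0004, -0.1946, 0.0005]
(-16, 80, 35) [0.0037, 0.0006, 0.0955] [-0.0004, -0.1946, 0.0005]
(-20, 49.5, 35) [-0.0017, 0.0007, 0.1362] [-0.0004, -0.1946, 0.0005]
8.5 35 [-39.39  49.  ] max x at lip height -6.23 top z beyond 28 None
8.5 30 [-39.03  48.61] max x at lip height 0.7 top z beyond 28 None
8.5 25 [-38.71  48.23] max x at lip height 10.36 top z beyond 28 None
8.5 20 [-38.44  47.84] max x at lip height 24.56 top z beyond 28 None
8.5 15 [-38.23  47.46] max x at lip height 26.77 top z beyond 28 None
8.5 10 [-38.09  47.07] max x at lip height 27.86 top z beyond 28 None
8.5 5 [-38.01  46.69] max x at lip height 26.42 top z beyond 28 49.5
8.5 0 [-38.   46.3] max x at lip height None top z beyond 28 43.3
9.5 35 [-40.39  49.  ] max x at lip height -7.23 top z beyond 28 None
9.5 30 [-40.03  48.61] max x at lip height -0.3 top z beyond 28 None
9.5 25 [-39.71  48.23] max x at lip height 9.36 top z beyond 28 None
9.5 20 [-39.44  47.84] max x at lip height 23.56 top z beyond 28 None
9.5 15 [-39.23  47.46] max x at lip height 25.77 top z beyond 28 None
9.5 10 [-39.09  47.07] max x at lip height 26.86 top z beyond 28 None
9.5 5 [-39.01  46.69] max x at lip height 25.42 top z beyond 28 None
9.5 0 [-39.   46.3] max x at lip height None top z beyond 28 None
```

```bash
python3 -m jog '[{"offset":[0.009,0.0005,0.02],"twist":[0,-0.055,0],"hand":-1},{"offset":[0.009,0.0005,0.04],"twist":[0,-0.11,0],"hand":-1},{"offset":[0.009,0.0005,0.0555],"twist":[0,-0.165,0],"hand":-1},{"offset":[0.009,0.0005,0.0555],"twist":[0,-0.1945,0],"hand":-1},{"offset":[0.0065,0.0005,0.0755],"twist":[0,-0.1945,0],"hand":-1},{"offset":[0.0037,0.0006,0.0955],"twist":[0,-0.1945,0],"hand":-1},{"offset":[0.0025,0.0006,0.105],"twist":[0,-0.1945,0],"hand":-1},{"offset":[0.001,0.0006,0.115],"twist":[0,-0.1945,0],"hand":-1},{"offset":[-0.0005,0.0007,0.126],"twist":[0,-0.1945,0],"hand":-1},{"offset":[-0.0017,0.0007,0.1362],"twist":[0,-0.1945,0],"hand":-1},{"offset":[-0.0017,0.0007,0.1362],"twist":[0,-0.1945,0],"hand":-1},{"offset":[-0.0017,0.0007,0.1362],"twist":[0,-0.1945,0],"hand":-1}]'; python3 - <<'E'
from h import *
from cell import optics
s,p,r=now();print(s["t"],cellstate(p,r),s["wrist_force"].round(2))
rows(p,r,[(-24,49.3,35),(-27,49.2,35),(-30,49,35),(-31.5,49,35)])
w=optics.get_image("wrist");np.savez("w6.npz",**w)
sc=optics.get_image("scene");c=proj(sc,S0+[0,0,.06]).astype(int)
cv2.imwrite("pics/w6.png",np.hstack([cv2.resize(w["img"][140:300,240:400,::-1],(400,400),interpolation=2),cv2.resize(sc["img"][c[1]-35:c[1]+35,c[0]-35:c[0]+35,::-1],(400,400),interpolation=2)]))
for q in((-20,49.5),):
    t=np.radians(35);print((proj(w,S0+B*(q[0]*1e-3)+[0,0,q[1]*1e-3],True)-[240,140])*2.5,(proj(w,S0-B*.0295+[0,0,.046],True)-[240,140])*2.5)
E
```

```text
t: 9.72
tool_pos: [0.5182, -0.1936, 0.0259]
tool_rot: [3.016, 0.434, -0.531]
wrist_force: [-0.2, -0.1, 0.3]
width: 0.0163
gripper_force: 58.6
9.725 [np.float64(-19.68), np.float64(1.37), np.float64(49.57), np.float64(34.97)] [-0.21 -0.14  0.33]
(-24, 49.3, 35) [0.0055, -0.0018, -0.0016] [-0.0004, -0.0002, -0.0]
(-27, 49.2, 35) [0.0093, -0.0018, -0.0029] [-0.0004, -0.0002, -0.0]
(-30, 49, 35) [0.0132, -0.0018, -0.004] [-0.0004, -0.0002, -0.0]
(-31.5, 49, 35) [0.015, -0.0018, -0.0047] [-0.0004, -0.0002, -0.0]
[195.11594921 160.58205132] [194.95389964 105.23729319]
```

View pics/w6.png

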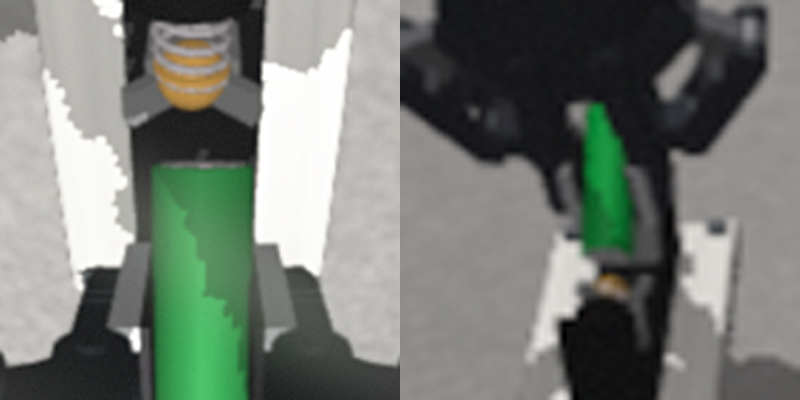

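The wrist crop shows the cell's edges at 151–253 (centre 202) against the dome at column 193, so it sits 1.4 mm off laterally, as the state also says. I'll correct that and advance to touch.

```bash
python3 -m jog '[{"offset":[0.003,-0.0018,-0.001],"twist":[0,0,0],"hand":-1},{"offset":[0.0055,-0.0018,-0.0016],"twist":[0,0,0],"hand":-1},{"offset":[0.0075,-0.0018,-0.0023],"twist":[0,0,0],"hand":-1},{"offset":[0.0093,-0.0018,-0.0029],"twist":[0,0,0],"hand":-1},{"offset":[0.0093,-0.0018,-0.0029],"twist":[0,0,0],"hand":-1}]'; python3 -c "
from h import *
s,p,r=now();print(cellstate(p,r),s['wrist_force']@B,s['wrist_force']@LL)
rows(p,r,[(-29,49.1,35),(-31,49,35),(-33,49,35)])"
```

```text
t: 10.45
tool_pos: [0.5248, -0.1902, 0.0255]
tool_rot: [3.016, 0.434, -0.531]
wrist_force: [1.0, -0.1, -0.9]
width: 0.0166
gripper_force: 58.6
[np.float64(-26.99), np.float64(-0.02), np.float64(49.09), np.float64(34.98)] -0.9784222954648526 0.3661344338160199
(-29, 49.1, 35) [0.0025, 0.0001, -0.0009] [-0.0004, -0.0001, -0.0]
(-31, 49, 35) [0.005, 0.0001, -0.0017] [-0.0004, -0.0001, -0.0]
(-33, 49, 35) [0.0075, 0.0001, -0.0026] [-0.0004, -0.0001, -0.0]
```

```bash
python3 -m jog '[{"offset":[0.0015,0,-0.0005],"twist":[0,0,0],"hand":-1},{"offset":[0.003,0,-0.001],"twist":[0,0,0],"hand":-1},{"offset":[0.004,0,-0.0013],"twist":[0,0,0],"hand":-1},{"offset":[0.004,0,-0.0013],"twist":[0,0,0],"hand":-1}]'; python3 -c "
from h import *
s,p,r=now();print(cellstate(p,r),s['wrist_force']@B,s['wrist_force']@LL)
rows(p,r,[(-32,49,35),(-34,49,35),(-36,49,35),(-38,49,35)])"
```

```text
t: 10.95
tool_pos: [0.5278, -0.1893, 0.0253]
tool_rot: [3.016, 0.434, -0.532]
wrist_force: [-0.0, 0.2, -0.6]
width: 0.0169
gripper_force: 58.6
[np.float64(-30.08), np.float64(-0.04), np.float64(48.97), np.float64(34.98)] -0.04169632726651706 -0.16767706060566764
(-32, 49, 35) [0.0024, 0.0001, -0.0009] [-0.0004, -0.0001, -0.0]
(-34, 49, 35) [0.0049, 0.0001, -0.0018] [-0.0004, -0.0001, -0.0]
(-36, 49, 35) [0.0074, 0.0001, -0.0028] [-0.0004, -0.0001, -0.0]
(-38, 49, 35) [0.0099, 0.0001, -0.0037] [-0.0004, -0.0001, -0.0]
```

No contact at −30 yet, as expected (touch is near −30.3). I'll continue slowly.

```bash
python3 -m jog '[{"offset":[0.001,0,-0.0004],"twist":[0,0,0],"hand":-1},{"offset":[0.0018,0,-0.0007],"twist":[0,0,0],"hand":-1},{"offset":[0.0024,0,-0.0009],"twist":[0,0,0],"hand":-1},{"offset":[0.0024,0,-0.0009],"twist":[0,0,0],"hand":-1},{"offset":[0.0024,0,-0.0009],"twist":[0,0,0],"hand":-1}]'; python3 -c "
from h import *
s,p,r=now();print(cellstate(p,r),s['wrist_force']@B,s['wrist_force']@LL)"
python3 -m jog '[{"offset":[0.001,0,-0.0004],"twist":[0,0,0],"hand":-1},{"offset":[0.0018,0,-0.0007],"twist":[0,0,0],"hand":-1},{"offset":[0.0025,0,-0.0009],"twist":[0,0,0],"hand":-1},{"offset":[0.0025,0,-0.0009],"twist":[0,0,0],"hand":-1},{"offset":[0.0025,0,-0.0009],"twist":[0,0,0],"hand":-1}]'; python3 -c "
from h import *
s,p,r=now();print(cellstate(p,r),s['wrist_force']@B,s['wrist_force']@LL)"
```

```text
t: 11.58
tool_pos: [0.5292, -0.1889, 0.0254]
tool_rot: [3.016, 0.434, -0.533]
wrist_force: [-2.0, -0.7, -0.2]
width: 0.0167
gripper_force: 58.6
[np.float64(-31.59), np.float64(-0.08), np.float64(48.98), np.float64(35.02)] 2.09819268068356 0.14927321356184736
t: 12.2
tool_pos: [0.5313, -0.1883, 0.0254]
tool_rot: [3.016, 0.434, -0.532]
wrist_force: [-3.5, -2.1, 0.9]
width: 0.0164
gripper_force: 58.6
[np.float64(-33.74), np.float64(-0.08), np.float64(48.98), np.float64(35.0)] 3.9177763803778682 1.0669518931477284
```

```bash
python3 -m jog '[{"offset":[0.001,0,-0.0004],"twist":[0,0,0],"hand":-1},{"offset":[0.002,0,-0.0008],"twist":[0,0,0],"hand":-1},{"offset":[0.003,0,-0.0011],"twist":[0,0,0],"hand":-1},{"offset":[0.004,0,-0.0015],"twist":[0,0,0],"hand":-1},{"offset":[0.0045,0,-0.0017],"twist":[0,0,0],"hand":-1},{"offset":[0.0045,0,-0.0017],"twist":[0,0,0],"hand":-1}]'; python3 -c "
from h import *
s,p,r=now();print(cellstate(p,r),s['wrist_force']@B,s['wrist_force']@LL)"
python3 -m jog '[{"offset":[0.001,0,-0.0004],"twist":[0,0,0],"hand":-1},{"offset":[0.002,0,-0.0008],"twist":[0,0,0],"hand":-1},{"offset":[0.003,0,-0.0011],"twist":[0,0,0],"hand":-1},{"offset":[0.004,0,-0.0015],"twist":[0,0,0],"hand":-1},{"offset":[0.0045,0,-0.0017],"twist":[0,0,0],"hand":-1},{"offset":[0.0045,0,-0.0017],"twist":[0,0,0],"hand":-1}]'; python3 -c "
from h import *
s,p,r=now();print(cellstate(p,r),s['wrist_force']@B,s['wrist_force']@LL)
rows(p,r,[(-40.5,49,35),(-40.1,48.6,30),(-39.8,48.2,25),(-39.5,47.8,20),(-39.5,47.6,17)])"
```

```text
t: 12.95
tool_pos: [0.5341, -0.1874, 0.0254]
tool_rot: [3.016, 0.434, -0.534]
wrist_force: [-6.5, -2.3, 1.3]
width: 0.0166
gripper_force: 58.6
[np.float64(-36.75), np.float64(-0.12), np.float64(48.98), np.float64(35.08)] 6.927035438002296 0.3651432753310653
t: 13.7
tool_pos: [0.5368, -0.1865, 0.0255]
tool_rot: [3.016, 0.434, -0.537]
wrist_force: [-7.8, -3.8, 1.8]
width: 0.0167
gripper_force: 58.6
[np.float64(-39.66), np.float64(-0.15), np.float64(48.97), np.float64(35.17)] 8.562221006215562 1.4443852854070822
(-40.5, 49, 35) [0.0012, 0.0003, -0.0003] [-0.0006, 0.0009, 0.0]
(-40.1, 48.6, 30) [0.0052, 0.0003, 0.0037] [-0.0006, 0.0287, -0.0]
(-39.8, 48.2, 25) [0.0097, 0.0003, 0.0073] [-0.0006, 0.0565, -0.0]
(-39.5, 47.8, 20) [0.0144, 0.0003, 0.0104] [-0.0006, 0.0843, -0.0001]
(-39.5, 47.6, 17) [0.0175, 0.0003, 0.012] [-0.0006, 0.1009, -0.0001]
```

```bash
python3 -c "
from h import *
s,p,r=now()
rows(p,r,[(-41.6,49,35),(-41.2,48.6,30),(-40.9,48.2,25),(-40.6,47.8,20)])"; python3 -m jog '[{"offset":[0.0013,0.0002,-0.0004],"twist":[0,0,0],"hand":-1},{"offset":[0.0026,0.0003,-0.0009],"twist":[0,0.001,0],"hand":-1},{"offset":[0.0026,0.0003,-0.0009],"twist":[0,0.001,0],"hand":-1},{"offset":[0.0026,0.0003,-0.0009],"twist":[0,0.001,0],"hand":-1}]'; python3 -c "
from h import *
s,p,r=now();print(cellstate(p,r),s['wrist_force']@B,s['wrist_force']@LL)
rows(p,r,[(-41.7,49,35),(-41.3,48.6,30),(-41,48.2,25),(-40.8,47.8,20)])"
```

```text
(-41.6, 49, 35) [0.0026, 0.0003, -0.0008] [-0.0006, 0.0009, 0.0]
(-41.2, 48.6, 30) [0.0066, 0.0003, 0.0032] [-0.0006, 0.0287, -0.0]
(-40.9, 48.2, 25) [0.0111, 0.0003, 0.0068] [-0.0006, 0.0565, -0.0]
(-40.6, 47.8, 20) [0.0157, 0.0003, 0.0099] [-0.0006, 0.0843, -0.0001]
t: 14.2
tool_pos: [0.5383, -0.1861, 0.0254]
tool_rot: [3.017, 0.434, -0.534]
wrist_force: [-9.8, -4.1, 2.7]
width: 0.0166
gripper_force: 58.7
[np.float64(-41.16), np.float64(-0.1), np.float64(49.01), np.float64(35.04)] 10.604077031892647 1.1625647228368856
(-41.7, 49, 35) [0.0007, 0.0002, -0.0002] [-0.0008, 0.0002, 0.0]
(-41.3, 48.6, 30) [0.0048, 0.0003, 0.0038] [-0.0008, 0.028, -0.0]
(-41, 48.2, 25) [0.0092, 0.0003, 0.0074] [-0.0008, 0.0558, -0.0]
(-40.8, 47.8, 20) [0.014, 0.0003, 0.0105] [-0.0008, 0.0836, -0.0001]
```

```bash
python3 -m jog '[{"offset":[0.002,0.0002,0.002],"twist":[0,0.014,0],"hand":-1},{"offset":[0.0042,0.0002,0.004],"twist":[0,0.028,0],"hand":-1},{"offset":[0.0064,0.0002,0.0058],"twist":[0,0.042,0],"hand":-1},{"offset":[0.0086,0.0002,0.0076],"twist":[0,0.056,0],"hand":-1},{"offset":[0.0108,0.0002,0.0092],"twist":[0,0.07,0],"hand":-1},{"offset":[0.0132,0.0002,0.0108],"twist":[0,0.0836,0],"hand":-1},{"offset":[0.0132,0.0002,0.0108],"twist":[0,0.0836,0],"hand":-1}]'; python3 -c "
from h import *
s,p,r=now();print(cellstate(p,r),s['wrist_force']@B,s['wrist_force']@LL,s['wrist_force'][2])
rows(p,r,[(-41,47.8,20),(-40.8,47.5,15),(-40.7,47.1,10),(-40.6,46.7,5),(-40.6,46.3,0)])"
```

```text
t: 15.08
tool_pos: [0.5446, -0.1843, 0.0146]
tool_rot: [3.097, 0.445, -0.133]
wrist_force: [-10.0, -2.2, 4.5]
width: 0.0166
gripper_force: 59.3
[np.float64(-40.12), np.float64(-0.08), np.float64(48.11), np.float64(19.9)] 10.251989391181558 -0.694812693477199 4.488799830920504
(-41, 47.8, 20) [0.0011, 0.0003, 0.0002] [-0.0008, -0.0006, -0.0003]
(-40.8, 47.5, 15) [0.0052, 0.0003, 0.004] [-0.0008, 0.0272, -0.0003]
(-40.7, 47.1, 10) [0.0098, 0.0003, 0.0075] [-0.0008, 0.055, -0.0004]
(-40.6, 46.7, 5) [0.0146, 0.0003, 0.0106] [-0.0008, 0.0828, -0.0004]
(-40.6, 46.3, 0) [0.0197, 0.0003, 0.0132] [-0.0008, 0.1105, -0.0004]
```

```bash
python3 -m jog '[{"offset":[0.0018,0.0002,0.002],"twist":[0,0.0136,0],"hand":-1},{"offset":[0.0042,0.0002,0.004],"twist":[0,0.0272,0],"hand":-1},{"offset":[0.0065,0.0002,0.0058],"twist":[0,0.041,0],"hand":-1},{"offset":[0.0089,0.0002,0.0075],"twist":[0,0.055,0],"hand":-1},{"offset":[0.0089,0.0002,0.0075],"twist":[0,0.055,0],"hand":-1}]'; python3 -c "
from h import *
s,p,r=now();print(cellstate(p,r),s['wrist_force']@B,s['wrist_force']@LL,s['wrist_force'][2])
rows(p,r,[(-40.5,47.1,10),(-40.5,46.9,7),(-40.4,46.7,4),(-40.4,46.3,0)])"
```

```text
t: 15.7
tool_pos: [0.5505, -0.1825, 0.0079]
tool_rot: [-3.092, -0.443, -0.135]
wrist_force: [-9.4, -3.5, 1.3]
width: 0.0168
gripper_force: 59.1
[np.float64(-39.98), np.float64(-0.11), np.float64(46.58), np.float64(9.99)] 9.968933347861539 0.6753592081338151 1.3454650921648474
(-40.5, 47.1, 10) [0.0007, 0.0003, -0.0006] [-0.0009, -0.0001, -0.0004]
(-40.5, 46.9, 7) [0.0033, 0.0003, 0.0017] [-0.0009, 0.0166, -0.0005]
(-40.4, 46.7, 4) [0.0058, 0.0003, 0.0039] [-0.0009, 0.0333, -0.0005]
(-40.4, 46.3, 0) [0.0095, 0.0003, 0.0067] [-0.0009, 0.0555, -0.0005]
```

```bash
python3 -m jog '[{"offset":[0.0016,0.0003,0.001],"twist":[0,0.009,0],"hand":-1},{"offset":[0.003,0.0003,0.002],"twist":[0,0.0175,0],"hand":-1},{"offset":[0.0043,0.0003,0.003],"twist":[0,0.026,0],"hand":-1},{"offset":[0.0055,0.0003,0.0039],"twist":[0,0.0333,0],"hand":-1},{"offset":[0.0055,0.0003,0.0039],"twist":[0,0.0333,0],"hand":-1}]'; python3 -c "
from h import *
s,p,r=now();print(cellstate(p,r),s['wrist_force']@B,s['wrist_force']@LL,s['wrist_force'][2])
rows(p,r,[(-40.4,46.7,4),(-40.3,46.5,2),(-40.3,46.2,0)])"
```

```text
t: 16.32
tool_pos: [0.5549, -0.1812, 0.005]
tool_rot: [-3.066, -0.44, -0.295]
wrist_force: [-10.2, -3.2, 1.9]
width: 0.0165
gripper_force: 59.0
[np.float64(-40.38), np.float64(-0.11), np.float64(46.32), np.float64(4.0)] 10.675922464249831 0.19009945845373252 1.8675251529246786
(-40.4, 46.7, 4) [0.0001, 0.0004, -0.0005] [-0.001, -0.0, -0.0004]
(-40.3, 46.5, 2) [0.0017, 0.0004, 0.0011] [-0.001, 0.0111, -0.0005]
(-40.3, 46.2, 0) [0.0033, 0.0004, 0.0028] [-0.0009, 0.0222, -0.0005]
```

```bash
python3 -m jog '[{"offset":[0.0008,0.0003,0.0007],"twist":[0,0.0055,0],"hand":-1},{"offset":[0.0016,0.0003,0.0014],"twist":[0,0.011,0],"hand":-1},{"offset":[0.0024,0.0003,0.0021],"twist":[0,0.0166,0],"hand":-1},{"offset":[0.0032,0.0003,0.0028],"twist":[0,0.0222,0],"hand":-1},{"offset":[0.0032,0.0003,0.0028],"twist":[0,0.0222,0],"hand":-1}]'; python3 - <<'E'
from h import *
from cell import optics
s,p,r=now();print(cellstate(p,r),s['wrist_force']@B,s['wrist_force']@LL,s['wrist_force'][2])
w=optics.get_image("wrist");np.savez("w7.npz",**w)
h=cv2.cvtColor(w["img"],cv2.COLOR_RGB2HSV);g=cv2.inRange(h,(45,100,30),(85,255,255));n,l,st,c=cv2.connectedComponentsWithStats(g[:270,280:360]);i=1+np.argmax(st[1:,4]);x,y,ww,hh=st[i,:4];ft=hit(w,(280+x+ww/2,y),.0552,True)-S0;print(st[i],"flat top",ft@B*1e3,ft@LL*1e3)
rows(p,r,[(-39,46.2,0),(-37,46.2,0),(-35,46.1,0),(-34,46.1,0),(-33,46,0)])
E
```

```text
t: 16.95
tool_pos: [0.5578, -0.1803, 0.0035]
tool_rot: [-3.044, -0.437, -0.401]
wrist_force: [-11.3, -2.7, 3.2]
width: 0.0165
gripper_force: 59.3
[np.float64(-40.48), np.float64(-0.09), np.float64(46.31), np.float64(-0.02)] 11.628917836314123 -0.6441237820931662 3.2217087259066544
[  21  206   41   64 2254] flat top -40.504915376872205 0.10828876026440093
(-39, 46.2, 0) [-0.002, 0.0003, -0.0004] [-0.001, -0.0001, -0.0005]
(-37, 46.2, 0) [-0.0045, 0.0003, -0.0011] [-0.001, -0.0001, -0.0005]
(-35, 46.1, 0) [-0.0072, 0.0003, -0.0016] [-0.001, -0.0001, -0.0005]
(-34, 46.1, 0) [-0.0084, 0.0003, -0.002] [-0.001, -0.0001, -0.0005]
(-33, 46, 0) [-0.0098, 0.0003, -0.0022] [-0.001, -0.0001, -0.0005]
```

The cell is level under the lip with no slip (image −40.5 against model −40.5), at 11.6 N. Next I ease it forward.

```bash
python3 -m jog '[{"offset":[-0.001,0.0002,-0.0002],"twist":[0,0,0],"hand":-1},{"offset":[-0.002,0.0002,-0.0004],"twist":[0,0,0],"hand":-1},{"offset":[-0.0033,0.0002,-0.0007],"twist":[0,0,0],"hand":-1},{"offset":[-0.0045,0.0003,-0.0011],"twist":[0,0,0],"hand":-1},{"offset":[-0.0058,0.0003,-0.0013],"twist":[0,0,0],"hand":-1},{"offset":[-0.0072,0.0003,-0.0016],"twist":[0,0,0],"hand":-1},{"offset":[-0.0072,0.0003,-0.0016],"twist":[0,0,0],"hand":-1}]'; python3 - <<'E'
from h import *
s,p,r=now();print(cellstate(p,r),s['wrist_force']@B,s['wrist_force']@LL,s['wrist_force'][2])
rows(p,r,[(-34,46.1,0),(-33,46,0),(-32.5,46,0)])
E
```

```text
t: 17.88
tool_pos: [0.5535, -0.1818, 0.0036]
tool_rot: [-3.044, -0.438, -0.402]
wrist_force: [-7.5, 2.7, 2.4]
width: 0.0166
gripper_force: 59.2
[np.float64(-35.9), np.float64(0.06), np.float64(46.48), np.float64(-0.07)] 6.406653582193085 -4.655553224919471 2.37002441587098
(-34, 46.1, 0) [-0.0026, 0.0001, -0.0002] [-0.0009, -0.0004, -0.0003]
(-33, 46, 0) [-0.004, 0.0001, -0.0004] [-0.0009, -0.0004, -0.0003]
(-32.5, 46, 0) [-0.0046, 0.0001, -0.0006] [-0.0009, -0.0004, -0.0003]
```

A 4.7 N side force shows slight lateral rubbing, so I'll relieve it with a small −y shift while easing on.

```bash
python3 -m jog '[{"offset":[0,-0.0004,0],"twist":[0,0,0],"hand":-1},{"offset":[0,-0.0007,0],"twist":[0,0,0],"hand":-1},{"offset":[0,-0.0007,0],"twist":[0,0,0],"hand":-1}]'; python3 - <<'E'
from h import *
s,p,r=now();print(cellstate(p,r),s['wrist_force']@B,s['wrist_force']@LL,s['wrist_force'][2],s["ft_torque"])
E
python3 -m jog '[{"offset":[-0.0008,0,-0.0001],"twist":[0,0,0],"hand":-1},{"offset":[-0.0016,0,-0.0002],"twist":[0,0,0],"hand":-1},{"offset":[-0.0016,0,-0.0002],"twist":[0,0,0],"hand":-1}]'; python3 - <<'E'
from h import *
s,p,r=now();print(cellstate(p,r),s['wrist_force']@B,s['wrist_force']@LL,s['wrist_force'][2],s["ft_torque"])
rows(p,r,[(-34,46.1,0),(-33,46,0),(-32.5,46,0)])
E
```

```text
t: 18.25
tool_pos: [0.5535, -0.1817, 0.0037]
tool_rot: [-3.045, -0.438, -0.403]
wrist_force: [-7.9, -0.2, 2.9]
width: 0.0167
gripper_force: 59.1
[np.float64(-35.94), np.float64(-0.03), np.float64(46.49), np.float64(-0.09)] 7.63438021120249 -2.004612364262933 2.929796144678308 [-0.07701257  1.10322807  0.11433429]
t: 18.62
tool_pos: [0.5527, -0.182, 0.0036]
tool_rot: [-3.045, -0.438, -0.403]
wrist_force: [-6.6, 0.7, 2.7]
width: 0.0166
gripper_force: 59.2
[np.float64(-35.03), np.float64(0.01), np.float64(46.45), np.float64(-0.11)] 6.088220565532085 -2.5601304626576544 2.697412834063085 [0.08340201 0.90796741 0.17521121]
(-34, 46.1, 0) [-0.0015, 0.0001, 0.0] [-0.0006, -0.0006, -0.0003]
(-33, 46, 0) [-0.0029, 0.0001, -0.0002] [-0.0006, -0.0006, -0.0003]
(-32.5, 46, 0) [-0.0035, 0.0001, -0.0004] [-0.0006, -0.0006, -0.0003]
```

```bash
python3 -m jog '[{"offset":[-0.0007,-0.0003,0],"twist":[0,0,0],"hand":-1},{"offset":[-0.0014,-0.0004,-0.0001],"twist":[0,0,0],"hand":-1},{"offset":[-0.0014,-0.0004,-0.0001],"twist":[0,0,0],"hand":-1}]'; python3 - <<'E'
from h import *
s,p,r=now();print(cellstate(p,r),s['wrist_force']@B,s['wrist_force']@LL,s['wrist_force'][2])
E
python3 -m jog '[{"offset":[-0.0007,0,0],"twist":[0,0,0],"hand":-1},{"offset":[-0.0014,0,-0.0001],"twist":[0,0,0],"hand":-1},{"offset":[-0.0014,0,-0.0001],"twist":[0,0,0],"hand":-1}]'; python3 - <<'E'
from h import *
s,p,r=now();print(cellstate(p,r),s['wrist_force']@B,s['wrist_force']@LL,s['wrist_force'][2])
E
```

```text
t: 19.0
tool_pos: [0.552, -0.1822, 0.0036]
tool_rot: [-3.045, -0.438, -0.404]
wrist_force: [-5.7, 0.7, 2.3]
width: 0.0164
gripper_force: 59.2
[np.float64(-34.32), np.float64(-0.01), np.float64(46.48), np.float64(-0.14)] 5.236068655784524 -2.2792819817487886 2.3461356310084995
t: 19.38
tool_pos: [0.5513, -0.1825, 0.0036]
tool_rot: [-3.045, -0.438, -0.405]
wrist_force: [-4.9, 3.6, 5.3]
width: 0.0164
gripper_force: 59.2
[np.float64(-33.54), np.float64(0.06), np.float64(46.45), np.float64(-0.16)] 3.672000980690153 -4.805705228065584 5.260629353264796
```

```bash
python3 -m jog '[{"offset":[-0.0005,-0.0004,0],"twist":[0,0,0],"hand":-1},{"offset":[-0.001,-0.0004,0],"twist":[0,0,0],"hand":-1},{"offset":[-0.001,-0.0004,0],"twist":[0,0,0],"hand":-1}]'; python3 - <<'E'
from h import *
s,p,r=now();print(cellstate(p,r),s['wrist_force']@B,s['wrist_force']@LL,s['wrist_force'][2])
E
python3 -m jog '[{"offset":[-0.0005,0,0],"twist":[0,0,0],"hand":-1},{"offset":[-0.001,0,0],"twist":[0,0,0],"hand":-1},{"offset":[-0.001,0,0],"twist":[0,0,0],"hand":-1}]'; python3 - <<'E'
from h import *
from cell import optics
s,p,r=now();print(cellstate(p,r),s['wrist_force']@B,s['wrist_force']@LL,s['wrist_force'][2])
w=optics.get_image("wrist");h=cv2.cvtColor(w["img"],cv2.COLOR_RGB2HSV);g=cv2.inRange(h,(45,100,30),(85,255,255));n,l,st,c=cv2.connectedComponentsWithStats(g[:270,280:360]);i=1+np.argmax(st[1:,4]);x,y,ww,hh=st[i,:4];ft=hit(w,(280+x+ww/2,y),.0552,True)-S0;print(st[i],"flat top",ft@B*1e3,ft@LL*1e3)
E
```

```text
t: 19.75
tool_pos: [0.551, -0.1826, 0.0035]
tool_rot: [-3.045, -0.438, -0.406]
wrist_force: [-0.7, 4.5, 3.8]
width: 0.017
gripper_force: 59.3
[np.float64(-33.23), np.float64(0.05), np.float64(46.42), np.float64(-0.2)] -0.5847749617223935 -4.511075016986382 3.7957877211560263
t: 20.12
tool_pos: [0.551, -0.1826, 0.0036]
tool_rot: [-3.045, -0.438, -0.407]
wrist_force: [1.6, 6.3, 4.7]
width: 0.0166
gripper_force: 59.2
[np.float64(-33.14), np.float64(0.07), np.float64(46.45), np.float64(-0.24)] -3.30349800082091 -5.60294725237362 4.656134317191422
[  21  206   40   64 2225] flat top -33.11150090169723 0.05395998570225096
```

The force flipped sign at −33.2 mm, so the button is on the end wall. The cell is level and supported by the V supports (upward force). I'll relax slightly, release and lift away.

```bash
python3 -m jog '[{"offset":[0.0004,-0.0006,0],"twist":[0,0,0],"hand":-1},{"offset":[0.0004,-0.0006,0.0002],"twist":[0,0,0],"hand":-1},{"offset":[0.0004,-0.0006,0.0002],"twist":[0,0,0],"hand":-0.5},{"offset":[0.0004,-0.0006,0.0002],"twist":[0,0,0],"hand":0},{"offset":[0.0004,-0.0006,0.0002],"twist":[0,0,0],"hand":0},{"offset":[0.0004,-0.0006,0.0002],"twist":[0,0,0],"hand":0},{"offset":[0.0004,-0.0006,0.0002],"twist":[0,0,0],"hand":0},{"offset":[0.0004,-0.0006,0.0002],"twist":[0,0,0],"hand":0}]'; python3 -m jog '[{"offset":[0.006,0,-0.023],"twist":[0,0,0],"hand":0},{"offset":[0.018,0,-0.067],"twist":[0,0,0],"hand":0},{"offset":[0.035,0,-0.13],"twist":[0,0,0],"hand":0},{"offset":[0.035,0,-0.13],"twist":[0,0,0],"hand":0},{"offset":[0.035,0,-0.13],"twist":[0,0,0],"hand":0}]'; python3 - <<'E'
from h import *
from cell import optics
s,p,r=now();w=optics.get_image("wrist");np.savez("w8.npz",**w)
h=cv2.cvtColor(w["img"],cv2.COLOR_RGB2HSV);g=cv2.inRange(h,(45,100,30),(85,255,255));n,l,st,c=cv2.connectedComponentsWithStats(g)
e=proj(w,S0+[0,0,.05],True);print(e)
for i in range(1,n):
    if st[i,4]>150 and np.hypot(*(c[i]-e))<60:
        ct=cv2.findContours((l==i).astype(np.uint8),0,1)[0][0];P=np.array([hit(w,q,.0495,True)-S0 for q in cv2.boxPoints(cv2.minAreaRect(ct))]);print(st[i],(P@B*1e3).round(1),(P@LL*1e3).round(1))
y=cv2.inRange(h,(20,130,90),(35,255,255));ys,xs=np.nonzero(y);k=np.hypot(xs-e[0],ys-e[1])<90;print("yellow",k.sum(),[( (hit(w,(xs[k].mean(),v),.0605,True)-S0)@B*1e3).round(1) for v in(ys[k].min(),ys[k].max())])
E
```

```text
t: 21.18
tool_pos: [0.5499, -0.1825, 0.0029]
tool_rot: [-3.045, -0.438, -0.404]
wrist_force: [0.1, -0.4, -0.0]
width: 0.0428
gripper_force: 0.0
t: 21.8
tool_pos: [0.5495, -0.1824, 0.1037]
tool_rot: [-3.045, -0.438, -0.404]
wrist_force: [-0.3, 0.6, -0.3]
width: 0.0426
gripper_force: 0.0
[321.58029385 239.8560351 ]
[310 197  24  36 697] [ -6.  -32.7 -32.7  -6. ] [-8.8 -8.7  8.7  8.7]
[310 255  22  16 216] [16.6 12.  22.4 27. ] [-9.9  5.7  8.6 -7.1]
yellow 177 [np.float64(28.0), np.float64(33.6)]
```

```bash
python3 -c "
from cell import robot
print(robot.close_job())"
```

```text
the job is handed in; nothing more can be done
None
```

The green cell is in the cradle, button against the end wall under the lip, and released with the arm clear; the job is handed in. The highest wrist force during loading was about 12 N. The cell was level just before release and in place from above afterwards, but I did not re-measure its height or tilt. My first grasp attempt missed: the fingers shut on top of the cell in the rest, pressing it at about 41 N, because the true finger tips sit about 27 mm behind the reported TCP.

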